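# Square a mounted print on the scanner glass and lower the lid

### The arm

A 6-joint arm with a two-finger parallel gripper is mounted at the origin on the work surface. World frame = base frame: x ahead of the robot, y to its left, z up, the work surface at z = 0. Lengths are in m, angles in rad, forces in N, time in s.
With the tool pointing down it reaches from about 0.35 to 0.975 m from the base axis. Payload 4.9 kg.
Tool frame: the origin (TCP) lies at the very end of the fingers, on their centre line; the grasp point (between the pads) lies behind it (manip.pinch_z is the y of the grasp point in the tool frame, in m); y points along the fingers, x is the direction in which the jaws open and shut, and the axes are right-handed (so a half turn about y gives the same grasp; the last joint's range is limited). The gripper opens to 85 mm and grips with 20 to 120 N. Pads are 22 mm wide; open, the fingers measure 114 mm over their backs; the gripper's body (76 mm by 85 mm) begins 54 mm behind the grasp point. The pads swing forward as they close: fully open they stand 13 mm farther back than shut.
Start: joints at [-1.389, 0.053, 1.613, -0, 1.476, -0.119], TCP at [0.185, -0.597, 0.231] pointing down, gripper open.
Joint ranges: [-3.01, 3.01], [-1.01, 2.22], [0.06, 2.58], [-1.02, 4.17], [0.09, 2.62], [-3.14, 3.14]. Speed limits (rad/s): [2.57, 2.57, 3.14, 3.14, 3.14, 3.14].

### API

Orientations are given as a unit quaternion [w, x, y, z].
In Python, from plant import manip gives the robot as it stands.
- The arm moves only by the tool drive_tool, never from a script. Its argument "motion" is a list of rows, each a list of 3 entries, a list of its own where there are three numbers: the shift along the tool's x, y, z in units of 25 mm (1.0 is 25 mm), then the turn, a rotation vector about the tool's x, y, z in units of 5 degrees (1.0 is 5 degrees), then the closure, from -1 (fully open) to 1 (shut). A call has 1 to 12 rows; each row shifts and turns the commanded pose from where the row before left it, along the tool's axes as they then stand; what a row does not reach is not made up. A row lasts 1/10 s, in which the tool goes at most 50 mm and 8.59 degrees, less where a joint would pass 70% of its speed; a pose out of reach is approached as far as the arm can. A call is refused whole if a number of a shift passes 1 or a number of a turn 1, either way. A call with a gripper value outside its range is refused whole. The fingers move at their own pace and stop on an object; the grip force is fixed at half the most. Time passes only in rows, so rows that do not move let the fingers close. It gives the time, the measured TCP pose, the force and the opening at its end, in the units of the state.
- manip.state(): the state, without advancing time (a new reading comes with each control period).
- manip.grab_frame(name): name is "scene" or "top" or "wrist"; returns a dict with "img" (480x640x3 uint8, blue, green, red), "range_z" (480x640 float32, m along the optical axis (not along the pixel's ray), 0 where there is no reading), "camera_matrix" (3x3 intrinsics, pixels), "k1" (the pictures are not rectified: a ray, as slopes to the right and down, at radius r is drawn at 1 + k1 r^2 times it, then the intrinsics apply), "world_from_camera" (4x4, takes a point from camera to world coordinates); the wrist camera has in their place "T_tool_cam" (4x4, takes a point from camera to tool coordinates, whose origin is the TCP and whose axes are the tool frame's). Camera axes: x right, y down, z forward; pixel columns grow to the right and rows downward; lengths in m; the calibration is good to about 2 mm. A picture is of the moment at which its call begins: read the wrist's pose just before it.
- manip.job_done(): hands the job in, once; it reports no verdict.
The state is a dict: "time": time; "joint_pos": joint angles; "joint_vel": joint speeds; "joint_efforts": joint torques, N m; "tool_pos": TCP position; "tool_rot": TCP orientation; "contact_force": force on the tool from outside, world axes, zero at the start; "ft_torque": the same for the moment, N m; "gripper_width": opening from 0.0 (shut) to 1.0 (fully open).
Only numpy, scipy, OpenCV 4.12 (cv2) and the standard library are available. Lean on these libraries where they do the work, as an engineer would, in place of code of your own. Each camera call takes 0.05 s, during which the arm holds its last target. There are 200 camera calls.

### The job

Get the print ready to scan: bring the stiff mounted print that lies loose on the scanner's glass into the marked corner of the glass (the corner away from the lid's hinge and on the robot's side) so that it lies flat and square against both raised rims there. Then lower the heavy open lid gently, without slamming it, until it is fully shut, and let go. Leave the mug, the flask and the hole punch where they are.

Things in the scene. Friction and masses are not known exactly. Their poses are not given: they have to be found in the camera images.
- scanner: Dark grey A4 flatbed scanner, fixed: 370 (its x) x 300 (its y) x 50 mm high. Origin: centre of its underside, on the desk; x points roughly away from the robot, y to the hinge side, z up. Its glass, 300 (x) x 210 (y) mm, is 40 mm above the desk, sunk 10 mm below the rims around it. Rims are 35 mm wide at both x ends, 20 mm on the -y side, 70 mm on the +y (hinge) side.
- corner (a point): Inside corner of the glass where the print goes, at glass level: the rim on the scanner's -x side (nearer the robot) meets the -y rim (away from the hinge). Axes as the scanner's. A small light diamond on the rim marks it. With its long side against the -y rim and short side against the -x rim, the print's centre is 65 mm in +x, 45 mm in +y and 4 mm up from here.
- print_mid (a point): Centre, half-way up, of the loose print: a stiff mounted photo lying face down, plain brown back, 130 (its x) x 90 (its y) x 8 mm, 0.1 to 0.2 kg. It starts flat on the glass, its x within 0.25 rad of the scanner's x; its top is 2 mm below the rims.
- lid (a joint): Lid angle in rad: 0 fully shut, growing as it opens; starts upright or leaning back a little, 1.58 to 1.75 (stop at 1.8). The hinge is stiff (about 1.5 N m of friction): the lid stays at any angle where it is left; a push of about 6 N near its free edge moves it, less as it nears shut.
- hinge (a point): Middle of the lid's hinge axis, 50 mm above the desk; axes as the scanner's. The axis runs along the scanner's x; shut, the lid extends 280 mm in -y from it.
- lid_edge (a point): Middle of the lid's free edge on its plain flat outer face (the top when shut). The lid is a light grey slab, 370 mm along the hinge, 280 mm from hinge to free edge, 22 mm thick, about 0.9 kg; its outer face is 23 mm off the hinge axis and faces the scanner's +y when open. A 10 mm lip sticks out mid-edge. -y runs from hinge to free edge, z out of the outer face.
- mug: White mug, 80 mm across, 85 mm high, bystander on the desk to the right; origin at the centre of its underside.
- flask: White cylindrical vacuum flask with a steel cap, 68 mm across, 210 mm high, bystander on the desk to the right; origin at the centre of its underside.
- punch: Black desk hole punch, about 115 x 60 x 65 mm, bystander on the desk to the left; origin at the centre of its underside.
There are look-alikes about, which are no part of the job. What is shaped like the part that bears print_mid but red is not meant.

How it is judged:
By the outcome, as a careful person would: the job done as asked, in the order asked, and still so for the second after the job is handed in, with the robot touching nothing.
It also fails if it takes over 72 s, if anything falls off the work surface, if the arm or the gripper's body presses on something with over 40 N, if the wrist force passes 120 N, or if a joint passes its speed limit or range.

## Working session

There is one attempt and no reset: what is moved stays moved. The work goes in short steps, Python scripts to look and compute and a tool call to move; the robot and the scene stay as the last step left them, time stands still between calls to the robot, and variables do not carry over. Pictures are saved under pics/ and viewed, about 8 in all and at most 12, crops included, and the job is handed in when it is done.

Besides the shell and the picture viewer there is one more tool, called after "Request:" by a JSON object that holds its "name" and its "arguments". drive_tool: Moves the arm, as the interface text tells. Its arguments: {"type":"object","properties":{"motion":{"type":"array","items":{"type":"array"}}},"required":["motion"]}

```bash
ls; mkdir -p pics; cat > h.py <<'E'
import numpy as np, cv2
from plant import manip
from scipy.spatial.transform import Rotation as R
def toolT(s):
    q=s["tool_rot"];T=np.eye(4);T[:3,:3]=R.from_quat([q[1],q[2],q[3],q[0]]).as_matrix();T[:3,3]=s["tool_pos"];return T
def grab(n):
    s=manip.state();f=manip.grab_frame(n)
    f["T"]=toolT(s)@f["T_tool_cam"] if n=="wrist" else np.array(f["world_from_camera"])
    return f
def rays(f,px):
    K=np.array(f["camera_matrix"]);k=f["k1"];px=np.atleast_2d(px).astype(float)
    d=np.c_[(px[:,0]-K[0,2])/K[0,0],(px[:,1]-K[1,2])/K[1,1]];u=d.copy()
    for _ in range(20):u=d/(1+k*(u**2).sum(1,keepdims=True))
    return np.c_[u,np.ones(len(u))]
def onplane(f,px,z):
    r=rays(f,px)@f["T"][:3,:3].T;o=f["T"][:3,3];return o+r*((z-o[2])/r[:,2])[:,None]
def depthpts(f,px):
    px=np.atleast_2d(px).astype(int);z=f["range_z"][px[:,1],px[:,0]]
    return (rays(f,px)*z[:,None])@f["T"][:3,:3].T+f["T"][:3,3]
E
python3 - <<'E'
from h import *
s=manip.state();print(s,manip.pinch_z);print(toolT(s).round(3))
for n in("scene","top"):
    f=grab(n);cv2.imwrite(f"pics/{n}0.png",f["img"]);np.savez(f"pics/{n}0.npz",**{k:np.array(v) for k,v in f.items()});print(n,f["T"].round(3).tolist(),f["camera_matrix"],f["k1"])
E
```

```text
pics
{'time': 0.0, 'joint_pos': array([-1.38898911e+00,  5.33541497e-02,  1.61431435e+00,  3.00785420e-05,
        1.47600578e+00, -1.19022624e-01]), 'joint_vel': array([ 7.84044149e-04,  1.38008335e-03, -7.67113824e-05,  2.09684987e-03,
        1.28294515e-03, -9.82292398e-05]), 'joint_efforts': array([-1.36506169e-03, -3.93677938e+01, -3.70177209e+01, -2.31283093e-04,
        6.94130940e-03,  6.93903985e-06]), 'tool_pos': array([ 0.18507534, -0.59630699,  0.23005255]), 'tool_rot': array([ 0.56978931, -0.56876624,  0.41996013, -0.41890166]), 'contact_force': array([0.66261674, 0.83760956, 0.5405765 ]), 'ft_torque': array([ 0.00336504, -0.0037176 ,  0.00258277]), 'gripper_width': 1.0031888857607387} -0.0187
[[ 0.296 -0.     0.955  0.185]
 [-0.955  0.002  0.296 -0.596]
 [-0.002 -1.     0.     0.23 ]
 [ 0.     0.     0.     1.   ]]
scene [[0.658, 0.624, -0.421, 1.181], [0.753, -0.537, 0.381, -0.545], [0.012, -0.568, -0.823, 1.304], [0.0, 0.0, 0.0, 1.0]] [[581.71777323   0.         314.05820135]
 [  0.         581.71777323 234.56559852]
 [  0.           0.           1.        ]] 0.0015725643566873086
top [[0.029, -0.985, 0.168, 0.303], [-1.0, -0.027, 0.009, -0.016], [-0.004, -0.168, -0.986, 1.435], [0.0, 0.0, 0.0, 1.0]] [[558.43760016   0.         322.29333716]
 [  0.         558.43760016 243.50657153]
 [  0.           0.           1.        ]] -0.13737415045255402
```

View pics/top0.png

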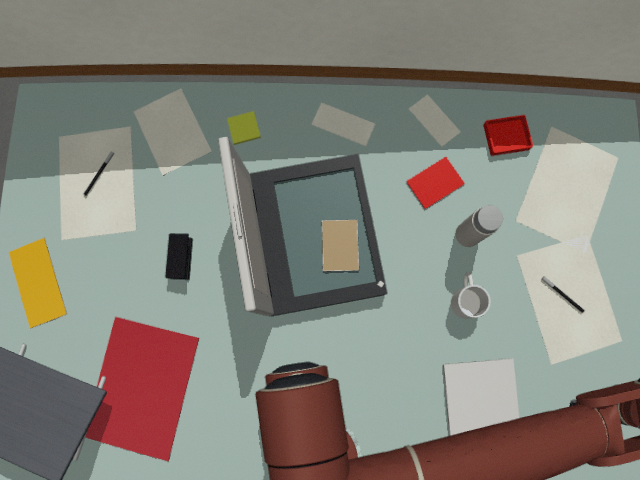

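View pics/scene0.png

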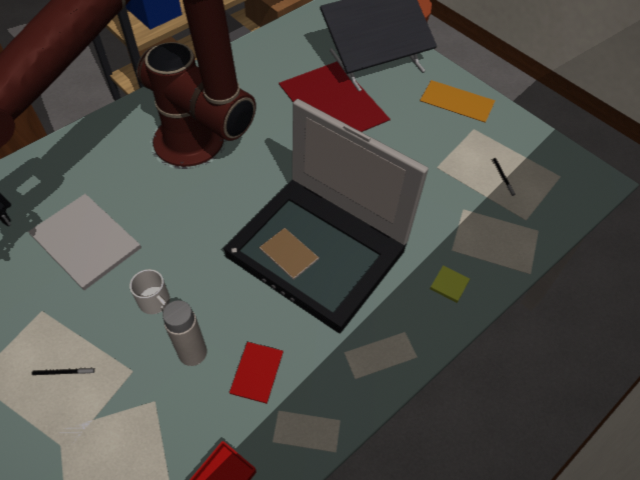

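In the top view the candidates are the brown board on the glass (340,246), the red card (435,183), the red folder (145,390) and the orange pad (38,283). The brown board on the glass fits the description; the red card is the decoy. The corner diamond is at (381,284), and the lid stands upright on the left at about (240,225).

```bash
cat > meas.py <<'E'
from h import *
def printpose(f,roi=None,z=0.048,amin=300):
    img=f["img"];hsv=cv2.cvtColor(img,cv2.COLOR_BGR2HSV)
    m=cv2.inRange(hsv,(8,60,70),(22,200,255))
    if roi: k=np.zeros_like(m);x0,y0,x1,y1=roi;k[y0:y1,x0:x1]=1;m=m*k
    m=cv2.morphologyEx(m,cv2.MORPH_OPEN,np.ones((3,3)))
    cs,_=cv2.findContours(m,cv2.RETR_EXTERNAL,cv2.CHAIN_APPROX_NONE)
    c=max(cs,key=cv2.contourArea)
    P=onplane(f,c[:,0,:],z)[:,:2]
    (cx,cy),(w,h),a=cv2.minAreaRect((P*1000).astype(np.float32))
    if w<h:a+=90;w,h=h,w
    a=(a+90)%180-90
    return (cx/1000,cy/1000),(w,h),np.radians(a),c
E
python3 - <<'E'
from meas import *
f=dict(np.load("pics/top0.npz"))
print("print top",printpose(f,(280,190,380,290))[:3])
g=dict(np.load("pics/scene0.npz"))
print("print scene",printpose(g,(240,210,330,290))[:3])
# diamond & scanner dark outline
hsv=cv2.cvtColor(f["img"],cv2.COLOR_BGR2HSV)
m=cv2.inRange(f["img"],(150,150,150),(255,255,255));k=np.zeros_like(m);k[275:293,372:389]=1
print("diamond",onplane(f,np.argwhere(m*k)[:,::-1].mean(0),0.05))
# height map of the scanner rim
ys,xs=np.mgrid[140:330,200:400];px=np.c_[xs.ravel(),ys.ravel()]
P=depthpts(f,px)
dark=f["img"][px[:,1],px[:,0]].max(1)<75
sel=dark&(P[:,2]>0.04)&(P[:,2]<0.06)
mm=np.zeros((480,640),np.uint8);mm[px[sel,1],px[sel,0]]=255
mm=cv2.morphologyEx(mm,cv2.MORPH_OPEN,np.ones((3,3)))
c=max(cv2.findContours(mm,cv2.RETR_EXTERNAL,cv2.CHAIN_APPROX_NONE)[0],key=cv2.contourArea)
Q=onplane(f,c[:,0],0.05)[:,:2]
r=cv2.minAreaRect((Q*1000).astype(np.float32));print("outline",r,cv2.boxPoints(r).tolist())
# edges right side (-y) & lid points
L=P[(P[:,2]>0.09)&(~dark)];print("lid pts",len(L),L.min(0),L.max(0))
big=f["img"][130:340,190:410];cv2.imwrite("pics/crop1.png",cv2.resize(big,None,fx=2.7,fy=2.7,interpolation=cv2.INTER_CUBIC))
v=mm.copy()
# lid plane from scene depth
ys,xs=np.mgrid[95:245,285:430];px=np.c_[xs.ravel(),ys.ravel()];P=depthpts(g,px);L=P[(P[:,2]>0.1)&(P[:,2]<0.36)&(P[:,0]>0.3)]
for _ in range(6):
    c0=L.mean(0);u,s,vt=np.linalg.svd(L-c0,full_matrices=False);d=abs((L-c0)@vt[2]);L=L[d<max(0.004,2*d.std())]
print("lid plane n",vt[2],"c",c0,len(L),d.std(),L.max(0))
E
```

```text
print top ((0.5387671508789063, -0.04855735778808594), (125.24982452392578, 85.75908660888672), np.float64(0.028304436008228226))
print scene ((0.5367227783203125, -0.04925432968139649), (129.72328186035156, 89.82644653320312), np.float64(0.05260101431296895))
diamond [[ 0.44620961 -0.16252648  0.05      ]]
outline ((567.2429809570312, 11.536270141601562), (368.57208251953125, 284.20404052734375), 12.295906066894531) [[356.92218017578125, 111.13292694091797], [417.44647216796875, -166.55169677734375], [777.5637817382812, -88.06038665771484], [717.0394897460938, 189.62423706054688]]
lid pts 4338 [ 0.30290531 -0.01592036  0.09004163] [0.71471387 0.21739962 1.43494432]
lid plane n [-0.21327419  0.97601724 -0.04364021] c [0.54629165 0.15835858 0.22605199] 8284 0.0009850661604167588 [0.71788442 0.20341155 0.34435905]
```

View pics/crop1.png

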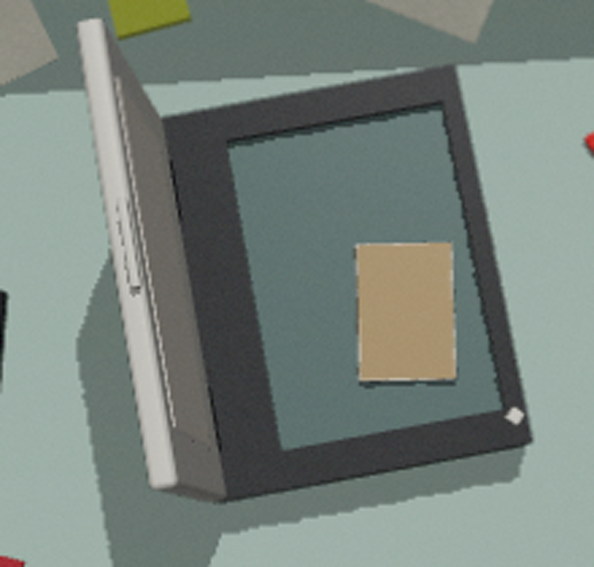

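Crop: the brown board is at crop (407,312) and the diamond at (514,415); the choice is confirmed. Next I raise and yaw the tool to the scanner's axes, then move above the print for a close look.

Request:
{"name": "drive_tool", "arguments": {"motion": [[[0,-0.4,0],[0,-1,0],-1],[[0,-0.4,0],[0,-1,0],-1],[[0,-0.4,0],[0,-1,0],-1],[[0,-0.4,0],[0,-1,0],-1],[[0,-0.4,0],[0,-1,0],-1],[[0,-0.4,0],[0,-1,0],-1],[[0,-0.4,0],[0,-1,0],-1],[[0,-0.4,0],[0,-1,0],-1],[[0,-0.4,0],[0,-1,0],-1],[[0,-0.4,0],[0,-1,0],-1],[[0,-0.4,0],[0,-1,0],-1],[[0,-0.4,0],[0,-1,0],-1]]}}

```text
time: 1.3
tool_pos: [0.1851, -0.5967, 0.3509]
tool_rot: [0.703, -0.702, 0.077, -0.077]
contact_force: [-0.7, -0.6, -0.9]
gripper_width: 1.0
```

Request:
{"name": "drive_tool", "arguments": {"motion": [[[0,0,0],[0,-1,0],-1],[[0,0,0],[0,-1,0],-1],[[0,0,0],[0,-1,0],-1],[[0,0,0],[0,-1,0],-1],[[0,0,0],[0,-1,0],-1],[[1,0,1],[0,0,0],-1],[[1,0,1],[0,0,0],-1],[[1,0,1],[0,0,0],-1],[[1,0,1],[0,0,0],-1],[[1,0,1],[0,0,0],-1],[[1,0,1],[0,0,0],-1],[[1,0,1],[0,0,0],-1]]}}

```text
time: 2.5
tool_pos: [0.3196, -0.3874, 0.3507]
tool_rot: [0.703, -0.703, -0.075, 0.075]
contact_force: [0.1, 0.1, -0.5]
gripper_width: 0.998
```

Request:
{"name": "drive_tool", "arguments": {"motion": [[[1,0,1],[0,0,0],-1],[[1,0,1],[0,0,0],-1],[[1,0,1],[0,0,0],-1],[[1,0,1],[0,0,0],-1],[[1,0,1],[0,0,0],-1],[[1,0,1],[0,0,0],-1],[[1,0,1],[0,0,0],-1],[[1,0,1],[0,0,0],-1],[[1,0,1],[0,0,0],-1],[[1,0,1],[0,0,0],-1],[[0,0,0.8],[0,0,0],-1],[[0,0,0],[0,0,0],-1]]}}

```text
time: 3.7
tool_pos: [0.5061, -0.0699, 0.3507]
tool_rot: [0.703, -0.703, -0.076, 0.077]
contact_force: [-0.1, -0.4, 0.2]
gripper_width: 1.002
```

```bash
python3 - <<'E'
from meas import *
f=grab("wrist");print(toolT(manip.state()).round(3).tolist(), np.array(f["T"]).round(3).tolist())
cv2.imwrite("pics/w1.png",f["img"]);np.savez("pics/w1.npz",**{k:np.array(v) for k,v in f.items()})
r=printpose(f);print(r[:3])
t=grab("top");np.savez("pics/t1.npz",**{k:np.array(v) for k,v in t.items()})
E
```

```text
[[0.977, -0.001, -0.214, 0.506], [0.214, -0.0, 0.977, -0.071], [-0.001, -1.0, 0.0, 0.351], [0.0, 0.0, 0.0, 1.0]] [[0.976, 0.205, 0.068, 0.489], [0.216, -0.925, -0.313, 0.011], [-0.002, 0.32, -0.947, 0.494], [0.0, 0.0, 0.0, 1.0]]
((0.53788232421875, -0.04908172225952148), (127.98102569580078, 88.06835174560547), np.float64(0.053477414854632796))
```

View pics/w1.png

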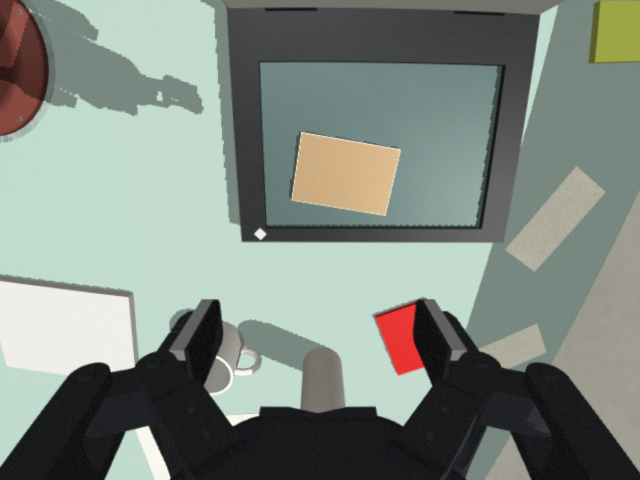

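Wrist view: the print is at (345,174), the corner's inner rims meet at about (267,227), the diamond is at (261,234), and the outer rim corners are at (243,242) and (504,242).

```bash
python3 - <<'E'
from meas import *
f=dict(np.load("pics/w1.npz"))
n=["cornTop","bottom rim inner right","leftinner top","outer BL","outer BR","diamond"]
px=[(267,227),(480,227),(260,62),(243,242),(504,242),(261,234)]
P=onplane(f,px,0.05)
s=np.array([.977,.2135]);t=np.array([-.2135,.977])
for a,b in zip(n,P):print(a,b.round(4),"s",(b[:2]@s).round(4),"t",(b[:2]@t).round(4))
d=P[4]-P[3];print("ang",np.arctan2(d[1],d[0]),np.linalg.norm(d)); d=P[1]-P[0];print(np.arctan2(d[1],d[0]))
r=printpose(f);c=np.array(r[0]);print("print",c@s,c@t)
box=onplane(f,cv2.boxPoints(cv2.minAreaRect(r[3]))  ,0.048)[:,:2];print(np.c_[box@s,box@t].round(4))
T=toolT(manip.state());print("tool",T[:2,3]@s,T[:2,3]@t)
E
```

```text
cornTop [ 0.4507 -0.1412  0.05  ] s 0.4102 t -0.2342
bottom rim inner right [ 0.7396 -0.0771  0.05  ] s 0.7061 t -0.2332
leftinner top [0.4064 0.0617 0.05  ] s 0.4103 t -0.0265
outer BL [ 0.4215 -0.1702  0.05  ] s 0.3754 t -0.2563
outer BR [ 0.7821 -0.0905  0.05  ] s 0.7448 t -0.2554
diamond [ 0.4442 -0.153   0.05  ] s 0.4013 t -0.2444
ang 0.2175405995028566 0.36932640444251297
0.2183927870229198
print 0.5150320830593109 -0.1627907188682556
[[ 0.4432 -0.1955]
 [ 0.4592 -0.1092]
 [ 0.5844 -0.1287]
 [ 0.5759 -0.2177]]
tool 0.4790687379045506 -0.17836089524563897
```

Request:
{"name": "drive_tool", "arguments": {"motion": [[[0.1,1,0.36],[0,0,0],-1],[[0.1,1,0.36],[0,0,0],-1],[[0.1,1,0.36],[0,0,0],-1],[[0.1,1,0.36],[0,0,0],-1],[[0.1,1,0.36],[0,0,0],-1],[[0.1,1,0.36],[0,0,0],-1],[[0.1,1,0.36],[0,0,0],-1],[[0.1,1,0.36],[0,0,0],-1],[[0.1,1,0.36],[0,0,0],-1],[[0.1,1,0.36],[0,0,0],-1],[[0,0.9,0],[0,0,0],-1],[[0,0.9,0],[0,0,0],-1]]}}

```text
time: 5.0
tool_pos: [0.5115, 0.0202, 0.0552]
tool_rot: [-0.703, 0.703, 0.075, -0.075]
contact_force: [0.2, 0.2, 1.0]
gripper_width: 0.998
```

Request:
{"name": "drive_tool", "arguments": {"motion": [[[0,0.2,0],[0,0,0],-1],[[0,0.2,0],[0,0,0],-1],[[0,0.1,0],[0,0,0],-1],[[0,0,0],[0,0,0],-1]]}}

```text
time: 5.4
tool_pos: [0.5122, 0.0209, 0.0446]
tool_rot: [-0.703, 0.703, 0.076, -0.075]
contact_force: [0.1, 0.3, -0.2]
gripper_width: 0.997
```

Request:
{"name": "drive_tool", "arguments": {"motion": [[[0,0.1,0],[0,0,0],-1],[[0,0.1,0],[0,0,0],-1],[[0,0,0],[0,0,0],-1]]}}

```text
time: 5.7
tool_pos: [0.5115, 0.0213, 0.0387]
tool_rot: [0.703, -0.703, -0.075, 0.075]
contact_force: [0.3, 0.7, -0.9]
gripper_width: 0.999
```

Request:
{"name": "drive_tool", "arguments": {"motion": [[[0,0.1,0],[0,0,0],-1],[[0,0.1,0],[0,0,0],-1],[[0,0,0],[0,0,0],-1]]}}

```text
time: 6.0
tool_pos: [0.5112, 0.0213, 0.0333]
tool_rot: [0.703, -0.703, -0.075, 0.076]
contact_force: [-0.1, -0.7, 0.7]
gripper_width: 1.002
```

Request:
{"name": "drive_tool", "arguments": {"motion": [[[0,0.08,0],[0,0,0],-1],[[0,0,0],[0,0,0],-1],[[0,0,0],[0,0,0],-1]]}}

```text
time: 6.3
tool_pos: [0.5115, 0.0213, 0.0317]
tool_rot: [0.703, -0.703, -0.075, 0.075]
contact_force: [-1.0, 0.8, -0.5]
gripper_width: 0.999
```

Request:
{"name": "drive_tool", "arguments": {"motion": [[[0,0.06,0],[0,0,0],-1],[[0,0,-0.2],[0,0,0],-1],[[0,0,-0.2],[0,0,0],-1],[[0,0,-0.2],[0,0,0],-1],[[0,0,-0.2],[0,0,0],-1],[[0,0,-0.2],[0,0,0],-1],[[0,0,-0.2],[0,0,0],-1],[[0,0,-0.2],[0,0,0],-1],[[0,0,0],[0,0,0],-1]]}}

```text
time: 7.2
tool_pos: [0.5194, -0.0136, 0.0305]
tool_rot: [-0.703, 0.703, 0.075, -0.075]
contact_force: [0.5, -0.4, 0.1]
gripper_width: 1.001
```

Request:
{"name": "drive_tool", "arguments": {"motion": [[[0,0,-0.1],[0,0,0],-1],[[0,0,-0.1],[0,0,0],-1],[[0,0,0],[0,0,0],-1]]}}

```text
time: 7.5
tool_pos: [0.5202, -0.018, 0.0304]
tool_rot: [-0.703, 0.703, 0.075, -0.075]
contact_force: [0.3, 0.4, -0.7]
gripper_width: 1.003
```

```bash
python3 - <<'E'
from meas import *
f=grab("wrist");cv2.imwrite("pics/w2.png",f["img"]);s=manip.state();print(s["contact_force"],s["tool_pos"])
E
```

```text
[-0.10845457  0.31279824 -0.28581064] [ 0.52021129 -0.01798592  0.0304206 ]
```

View pics/w2.png

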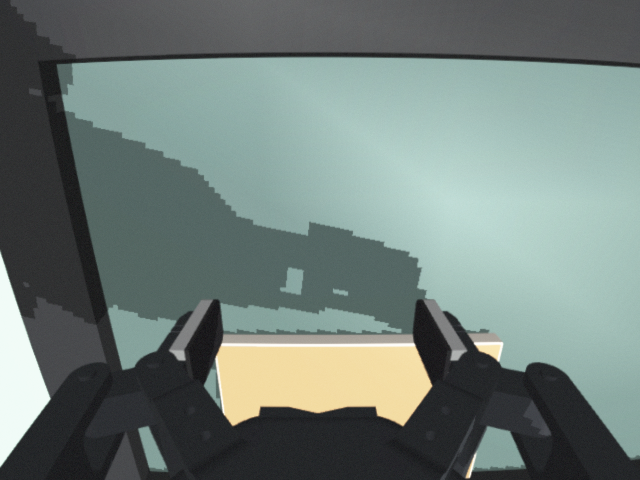

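Wrist view: the print's +y edge, from (217,340) to (500,340), is now square to the fingers, but the left finger only just catches it. I'll back off, shift 15 mm in +x, and finish the push.

Request:
{"name": "drive_tool", "arguments": {"motion": [[[0,0,0.15],[0,0,0],-1],[[0.6,0,0],[0,0,0],-1],[[0,0,-0.15],[0,0,0],-1],[[0,0,-0.1],[0,0,0],-1],[[0,0,-0.1],[0,0,0],-1],[[0,0,0],[0,0,0],-1]]}}

```text
time: 8.15
tool_pos: [0.5356, -0.0196, 0.0304]
tool_rot: [0.703, -0.703, -0.075, 0.075]
contact_force: [-0.4, 2.6, 1.0]
gripper_width: 0.996
```

Request:
{"name": "drive_tool", "arguments": {"motion": [[[0,0,-0.08],[0,0,0],-1],[[0,0,0],[0,0,0],-1],[[0,0,0],[0,0,0],-1]]}}

```text
time: 8.45
tool_pos: [0.5356, -0.0198, 0.0304]
tool_rot: [0.704, -0.702, -0.075, 0.075]
contact_force: [-1.2, 8.6, 2.7]
gripper_width: 0.997
```

Request:
{"name": "drive_tool", "arguments": {"motion": [[[0,0,0.2],[0,0,0],-1],[[0,-0.8,0],[0,0,0],-1],[[0,-1,0],[0,0,0],-1],[[1,0,-0.5],[0,0,0],1],[[1,0,-0.5],[0,0,0],1],[[1,0,-0.5],[0,0,0],1],[[1,0,-0.5],[0,0,0],1],[[0.05,0,-0.44],[0,0,0],1],[[0,0,0],[0,0,0],1],[[0,0.4,0],[0,0,0],1],[[0,0.4,0],[0,0,0],1],[[0,0,0],[0,0,0],1]]}}

```text
time: 9.65
tool_pos: [0.6443, -0.054, 0.0523]
tool_rot: [0.704, -0.703, -0.074, 0.077]
contact_force: [-0.1, 1.0, -0.3]
gripper_width: 0.0
```

```bash
python3 - <<'E'
from meas import *
f=grab("wrist");cv2.imwrite("pics/w3.png",f["img"]);s=manip.state();print(s["contact_force"],s["tool_pos"],s["gripper_width"],s["joint_pos"])
T=toolT(s)[:2,3];print(T@[.977,.2135],T@[-.2135,.977])
E
```

```text
[-0.15453027  1.16708357 -0.29829968] [ 0.64503711 -0.05414543  0.05329085] 0.002407456099744086 [-1.98589104e-01  2.70177452e-01  1.68258878e+00 -9.32649907e-05
  1.19254481e+00 -4.12388680e-01]
0.6186412104073138 -0.1906155084209098
```

View pics/w3.png

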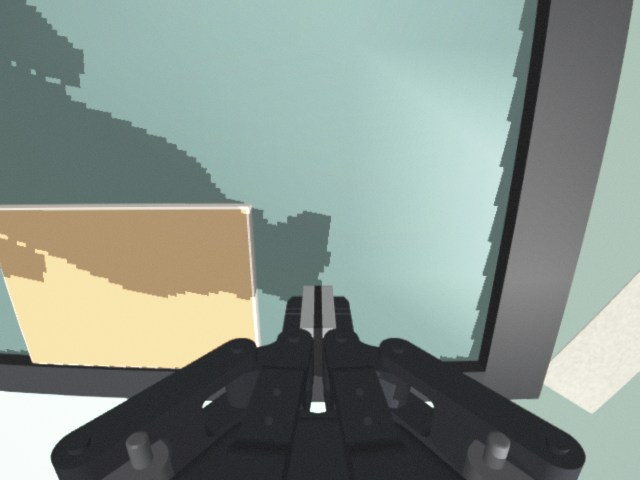

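Wrist view: the print is against the -y rim, with its right edge at x≈257 and the closed tip at about (318,330) clear of it. I'll go down and push in -x.

Request:
{"name": "drive_tool", "arguments": {"motion": [[[0,0.2,0],[0,0,0],1],[[0,0.22,0],[0,0,0],1],[[-0.25,0,0],[0,0,0],1],[[-0.25,0,0],[0,0,0],1],[[-0.25,0,0],[0,0,0],1],[[-0.25,0,0],[0,0,0],1],[[-0.25,0,0],[0,0,0],1],[[-0.25,0,0],[0,0,0],1],[[-0.25,0,0],[0,0,0],1],[[-0.25,0,0],[0,0,0],1],[[-0.25,0,0],[0,0,0],1],[[0,0,0],[0,0,0],1]]}}

```text
time: 10.9
tool_pos: [0.5911, -0.0668, 0.0447]
tool_rot: [0.703, -0.703, -0.075, 0.076]
contact_force: [0.6, -0.3, -0.4]
gripper_width: -0.001
```

Request:
{"name": "drive_tool", "arguments": {"motion": [[[-0.1,0,0],[0,0,0],1],[[-0.1,0,0],[0,0,0],1],[[0,0,0],[0,0,0],1]]}}

```text
time: 11.2
tool_pos: [0.5869, -0.0678, 0.0447]
tool_rot: [0.703, -0.703, -0.075, 0.076]
contact_force: [0.3, -0.4, 0.5]
gripper_width: -0.001
```

Request:
{"name": "drive_tool", "arguments": {"motion": [[[-0.08,0,0],[0,0,0],1],[[-0.08,0,0],[0,0,0],1],[[0,0,0],[0,0,0],1]]}}

```text
time: 11.5
tool_pos: [0.583, -0.0686, 0.0448]
tool_rot: [0.703, -0.703, -0.075, 0.075]
contact_force: [0.6, 0.2, 0.4]
gripper_width: 0.001
```

Request:
{"name": "drive_tool", "arguments": {"motion": [[[-0.08,0.03,0],[0,0,0],1],[[-0.08,0.03,0],[0,0,0],1],[[0,0,0],[0,0,0],1]]}}

```text
time: 11.8
tool_pos: [0.5804, -0.0694, 0.0443]
tool_rot: [-0.703, 0.703, 0.076, -0.074]
contact_force: [2.7, 0.8, 2.7]
gripper_width: -0.001
```

Request:
{"name": "drive_tool", "arguments": {"motion": [[[-0.08,0,0],[0,0,0],1],[[-0.08,0,0],[0,0,0],1],[[0,0,0],[0,0,0],1]]}}

```text
time: 12.1
tool_pos: [0.5748, -0.0704, 0.043]
tool_rot: [-0.703, 0.703, 0.075, -0.076]
contact_force: [2.1, 0.9, 1.5]
gripper_width: 0.003
```

```bash
python3 - <<'E'
from meas import *
f=grab("wrist");cv2.imwrite("pics/w4.png",f["img"]);s=manip.state();print(s["contact_force"],s["tool_pos"])
T=toolT(s)[:2,3];print(T@[.977,.2135],T@[-.2135,.977])
E
```

```text
[ 1.53319842  0.1843295  -0.33513393] [ 0.57480012 -0.07039647  0.04290804]
0.5465500746982288 -0.19149717316153536
```

View pics/w4.png

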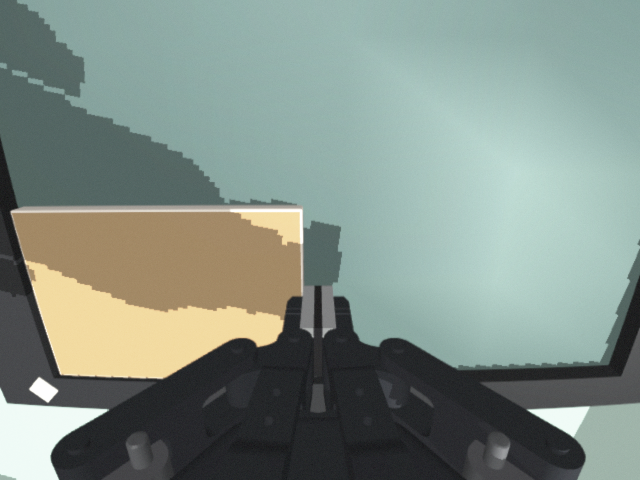

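Wrist view: the print lies in the corner, with its left edge along the -x rim (12,212)-(60,377) and its bottom along the -y rim at row ~377. I'll press a bit more to seat it.

Request:
{"name": "drive_tool", "arguments": {"motion": [[[-0.06,0,0],[0,0,0],1],[[0,0,0],[0,0,0],1]]}}

```text
time: 12.35
tool_pos: [0.5733, -0.0706, 0.0429]
tool_rot: [0.703, -0.703, -0.075, 0.076]
contact_force: [1.1, 0.1, 0.1]
gripper_width: 0.002
```

Request:
{"name": "drive_tool", "arguments": {"motion": [[[-0.06,0,0],[0,0,0],1],[[0,0,0],[0,0,0],1]]}}

```text
time: 12.55
tool_pos: [0.5725, -0.0708, 0.0431]
tool_rot: [0.703, -0.703, -0.076, 0.075]
contact_force: [2.9, 1.2, -0.7]
gripper_width: -0.001
```

Request:
{"name": "drive_tool", "arguments": {"motion": [[[-0.06,0,0],[0,0,0],1],[[0,0,0],[0,0,0],1]]}}

```text
time: 12.75
tool_pos: [0.5725, -0.0709, 0.0439]
tool_rot: [0.703, -0.703, -0.077, 0.074]
contact_force: [6.7, 2.7, -0.4]
gripper_width: -0.002
```

Request:
{"name": "drive_tool", "arguments": {"motion": [[[-0.06,0,0],[0,0,0],1],[[0,0,0],[0,0,0],1]]}}

```text
time: 12.95
tool_pos: [0.5724, -0.071, 0.0447]
tool_rot: [0.703, -0.703, -0.078, 0.073]
contact_force: [9.6, 2.9, -1.1]
gripper_width: 0.001
```

Request:
{"name": "drive_tool", "arguments": {"motion": [[[0.5,0,0],[0,0,0],1],[[0,-1,0],[0,0,0],1],[[0,-0.5,0],[0,0,0],1],[[-0.9,0,0.75],[0,0,0],1],[[-0.9,0,0.75],[0,0,0],1],[[-0.9,0,0.75],[0,0,0],1],[[-0.45,0,0.75],[0,0,0],1],[[0,0.5,0],[0,0,0],1],[[0,0.5,0],[0,0,0],1],[[0,0.45,0],[0,0,0],1],[[0,0,0],[0,0,0],1]]}}

```text
time: 14.05
tool_pos: [0.4875, -0.0125, 0.0418]
tool_rot: [0.704, -0.703, -0.073, 0.077]
contact_force: [-1.2, 0.5, 0.1]
gripper_width: -0.003
```

Request:
{"name": "drive_tool", "arguments": {"motion": [[[0,0,-0.2],[0,0,0],1],[[0,0,-0.1],[0,0,0],1],[[0,0,-0.1],[0,0,0],1],[[0,0,0],[0,0,0],1]]}}

```text
time: 14.45
tool_pos: [0.4917, -0.0226, 0.0451]
tool_rot: [-0.703, 0.703, 0.075, -0.075]
contact_force: [0.0, -0.8, 1.8]
gripper_width: -0.002
```

Request:
{"name": "drive_tool", "arguments": {"motion": [[[0,0.04,-0.1],[0,0,0],1],[[0,0,-0.1],[0,0,0],1],[[0,0,0],[0,0,0],1]]}}

```text
time: 14.75
tool_pos: [0.4922, -0.0272, 0.0436]
tool_rot: [-0.703, 0.703, 0.075, -0.075]
contact_force: [0.3, -0.2, -0.3]
gripper_width: -0.0
```

Request:
{"name": "drive_tool", "arguments": {"motion": [[[0,0,-0.06],[0,0,0],1],[[0,0,-0.06],[0,0,0],1],[[0,0,0],[0,0,0],1]]}}

```text
time: 15.05
tool_pos: [0.4925, -0.0291, 0.0435]
tool_rot: [0.704, -0.702, -0.075, 0.075]
contact_force: [-1.7, 5.1, 2.1]
gripper_width: -0.001
```

Request:
{"name": "drive_tool", "arguments": {"motion": [[[0,0,0.4],[0,0,0],1],[[0,-1,0],[0,0,0],1],[[0,-1,0],[0,0,0],1],[[0,-1,0],[0,0,0],1],[[0,-1,0],[0,0,0],1],[[0,-1,0],[0,0,0],1],[[0,-1,-0.5],[0,0,0],1],[[0,-1,-0.5],[0,0,0],1],[[0,-1,-0.5],[0,0,0],1],[[0,-1,-0.5],[0,0,0],1],[[0,-1,0],[0,0,0],1],[[0,0,0],[0,0,0],1]]}}

```text
time: 16.25
tool_pos: [0.5029, -0.0696, 0.2981]
tool_rot: [-0.702, 0.704, 0.078, -0.073]
contact_force: [0.3, 0.5, 0.1]
gripper_width: -0.002
```

```bash
python3 - <<'E'
from meas import *
s=manip.state();f=grab("wrist");r=printpose(f);print(r[:3]);c=np.array(r[0]);print("print s,t",c@[.977,.2135],c@[-.2135,.977],"tgt .475 -.1895")
cv2.imwrite("pics/w5.png",f["img"]);np.savez("pics/w5.npz",**{k:np.array(v) for k,v in f.items()})
x,y,w,h=cv2.boundingRect(r[3]);print(x,y,w,h)
cr=f["img"][max(0,y-25):y+h+35,max(0,x-40):x+w+40];cv2.imwrite("pics/w5c.png",cv2.resize(cr,None,fx=2.8,fy=2.8,interpolation=cv2.INTER_CUBIC));print(cr.shape)
print(s["tool_pos"],s["joint_pos"])
# lid plane from scene
g=grab("scene");ys,xs=np.mgrid[95:245,285:430];px=np.c_[xs.ravel(),ys.ravel()];P=depthpts(g,px);L=P[(P[:,2]>0.1)&(P[:,2]<0.36)&(P[:,0]>0.3)&(P[:,1]>.08)]
for _ in range(8):
    c0=np.median(L,0);u,sg,vt=np.linalg.svd(L-L.mean(0),full_matrices=False);d=abs((L-L.mean(0))@vt[2]);L=L[d<max(0.004,2*d.std())]
print("lid n",vt[2],L.mean(0),len(L),L.max(0));cv2.imwrite("pics/s5.png",g["img"])
E
```

```text
((0.5025954284667968, -0.08520391845703125), (128.07041931152344, 87.19461822509766), np.float64(0.21219368485965223))
print s,t 0.4728446970214843 -0.19054835231018064 tgt .475 -.1895
258 168 110 72
(132, 190, 3)
[ 0.5029456  -0.06964764  0.29812458] [-2.83787364e-01 -2.68543193e-01  1.79977631e+00 -8.60388129e-04
  1.60228377e+00 -4.96771951e-01]
lid n [-0.21333022  0.97598227 -0.04414553] [0.54621729 0.15833098 0.22609397] 8213 [0.71901699 0.20239497 0.34423874]
```

View pics/w5c.png

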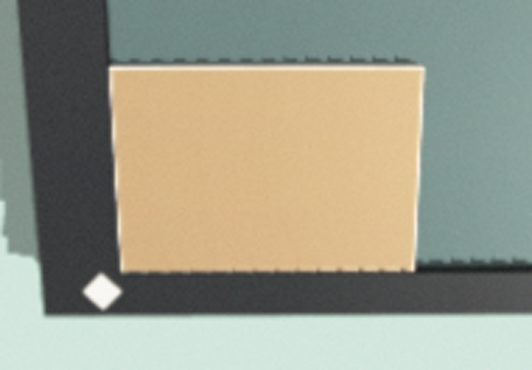

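Crop: the print is flush against both rims at (110-120, 68-270) and (120-415, 270), with the diamond at (102,291). Measured angle is 0.212 against the scanner's 0.216. Next, over and behind the lid, which is at θ≈1.615.

Request:
{"name": "drive_tool", "arguments": {"motion": [[[0.8,-0.9,0.4],[0,0,0],1],[[0.8,-0.9,0.4],[0,0,0],1],[[0.8,-0.9,0.4],[0,0,0],1],[[0.8,-0.9,0.4],[0,0,0],1],[[0,0,1],[0,0,0],1],[[0,0,1],[0,0,0],1],[[0,0,1],[0,0,0],1],[[0,0,1],[0,0,0],1],[[0,0,1],[0,0,0],1],[[0,0,1],[0,0,0],1],[[0,0,1],[0,0,0],1],[[0,0,1],[0,0,0],1]]}}

```text
time: 17.55
tool_pos: [0.5276, 0.1837, 0.381]
tool_rot: [-0.703, 0.703, 0.074, -0.077]
contact_force: [0.2, 0.9, 0.2]
gripper_width: -0.002
```

Request:
{"name": "drive_tool", "arguments": {"motion": [[[0,0,1],[0,0,0],1],[[0,0,0.2],[0,0,0],1],[[0,0.9,0],[0,0,0],1],[[0,0.9,0],[0,0,0],1],[[0,0.9,0],[0,0,0],1],[[0,0.6,0],[0,0,0],1],[[0,0,0],[0,0,0],1]]}}

```text
time: 18.25
tool_pos: [0.5207, 0.2111, 0.2969]
tool_rot: [-0.703, 0.704, 0.073, -0.078]
contact_force: [-0.7, 0.3, 0.3]
gripper_width: -0.002
```

```bash
python3 - <<'E'
from meas import *
s=manip.state();T=toolT(s);p=T[:2,3];print(p@[.977,.2135],p@[-.2135,.977],T[:3].round(3).tolist(),s["contact_force"])
g=grab("scene");cv2.imwrite("pics/s6.png",g["img"])
E
```

```text
0.5538155695725008 0.09507334226062464 [[0.977, -0.006, -0.212, 0.521], [0.212, -0.002, 0.977, 0.211], [-0.007, -1.0, -0.001, 0.297]] [-0.68671814  0.3233249   0.33217244]
```

View pics/s6.png

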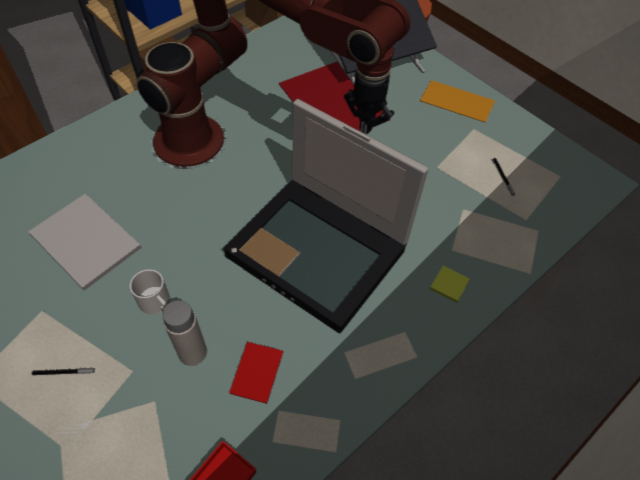

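Scene view: the print is in the corner at (270,250), and the tool is behind the upright lid at (370,110). Now I push the lid along its arc.

Request:
{"name": "drive_tool", "arguments": {"motion": [[[0,0,-0.25],[0,0,0],1],[[0,0,-0.25],[0,0,0],1],[[0,0,-0.25],[0,0,0],1],[[0,0,-0.2],[0,0,0],1],[[0,0,-0.2],[0,0,0],1],[[0,0,-0.2],[0,0,0],1],[[0,0,-0.2],[0,0,0],1]]}}

```text
time: 19.0
tool_pos: [0.5308, 0.1754, 0.3036]
tool_rot: [0.705, -0.701, -0.077, 0.075]
contact_force: [-2.0, 6.1, 5.7]
gripper_width: 0.001
```

Request:
{"name": "drive_tool", "arguments": {"motion": [[[0,0,-0.25],[0,0,0],1],[[0,0,-0.25],[0,0,0],1],[[0,0,-0.25],[0,0,0],1],[[0,0,-0.25],[0,0,0],1],[[0,0,-0.25],[0,0,0],1],[[0,0,-0.1],[0,0,0],1]]}}

```text
time: 19.6
tool_pos: [0.5382, 0.1416, 0.3032]
tool_rot: [0.704, -0.702, -0.077, 0.074]
contact_force: [-1.3, 4.8, 4.7]
gripper_width: -0.001
```

Request:
{"name": "drive_tool", "arguments": {"motion": [[[0,0.07,-0.33],[0,0,0],1],[[0,0.07,-0.33],[0,0,0],1],[[0,0.07,-0.33],[0,0,0],1],[[0,0.08,-0.33],[0,0,0],1],[[0,0.08,-0.33],[0,0,0],1],[[0,0.08,-0.33],[0,0,0],1],[[0,0.12,-0.3],[0,0,0],1],[[0,0.12,-0.3],[0,0,0],1],[[0,0.12,-0.3],[0,0,0],1],[[0,0.12,-0.3],[0,0,0],1],[[0,0.12,-0.3],[0,0,0],1],[[0,0.12,-0.3],[0,0,0],1]]}}

```text
time: 20.8
tool_pos: [0.5584, 0.0484, 0.2731]
tool_rot: [0.703, -0.703, -0.076, 0.074]
contact_force: [1.0, 2.6, 4.0]
gripper_width: 0.0
```

Request:
{"name": "drive_tool", "arguments": {"motion": [[[0,0.18,-0.27],[0,0,0],1],[[0,0.18,-0.27],[0,0,0],1],[[0,0.18,-0.27],[0,0,0],1],[[0,0.18,-0.27],[0,0,0],1],[[0,0.18,-0.27],[0,0,0],1],[[0,0.18,-0.27],[0,0,0],1],[[0,0.23,-0.23],[0,0,0],1],[[0,0.23,-0.23],[0,0,0],1],[[0,0.23,-0.23],[0,0,0],1],[[0,0.23,-0.23],[0,0,0],1],[[0,0.23,-0.23],[0,0,0],1],[[0,0.23,-0.23],[0,0,0],1]]}}

```text
time: 22.0
tool_pos: [0.5732, -0.0248, 0.2093]
tool_rot: [0.703, -0.703, -0.075, 0.076]
contact_force: [0.1, 1.8, 2.0]
gripper_width: -0.002
```

Request:
{"name": "drive_tool", "arguments": {"motion": [[[0,0.27,-0.18],[0,0,0],1],[[0,0.27,-0.18],[0,0,0],1],[[0,0.27,-0.18],[0,0,0],1],[[0,0.27,-0.18],[0,0,0],1],[[0,0.27,-0.18],[0,0,0],1],[[0,0.27,-0.18],[0,0,0],1],[[0,0.3,-0.12],[0,0,0],1],[[0,0.3,-0.12],[0,0,0],1],[[0,0.3,-0.12],[0,0,0],1],[[0,0.3,-0.12],[0,0,0],1],[[0,0.3,-0.12],[0,0,0],1],[[0,0.3,-0.12],[0,0,0],1]]}}

```text
time: 23.2
tool_pos: [0.5829, -0.0685, 0.124]
tool_rot: [0.703, -0.703, -0.075, 0.075]
contact_force: [1.1, 0.6, 2.6]
gripper_width: 0.004
```

Request:
{"name": "drive_tool", "arguments": {"motion": [[[0,0.2,-0.04],[0,0,0],1],[[0,0.2,-0.04],[0,0,0],1],[[0,0.2,-0.04],[0,0,0],1],[[0,0.2,-0.04],[0,0,0],1],[[0,0.2,-0.04],[0,0,0],1],[[0,0.15,-0.02],[0,0,0],1],[[0,0.15,-0.02],[0,0,0],1],[[0,0.1,-0.02],[0,0,0],1],[[0,0.1,0],[0,0,0],1],[[0,0,0],[0,0,0],1]]}}

```text
time: 24.2
tool_pos: [0.5841, -0.0747, 0.0868]
tool_rot: [0.703, -0.703, -0.075, 0.076]
contact_force: [-0.0, 0.0, -0.6]
gripper_width: -0.003
```

Request:
{"name": "drive_tool", "arguments": {"motion": [[[0,0.1,0],[0,0,0],1],[[0,0.1,0],[0,0,0],1],[[0,0.1,0],[0,0,0],1],[[0,0.08,0],[0,0,0],1],[[0,0.08,0],[0,0,0],1],[[0,0,0],[0,0,0],1]]}}

```text
time: 24.8
tool_pos: [0.5842, -0.0747, 0.0754]
tool_rot: [0.703, -0.703, -0.075, 0.075]
contact_force: [-0.1, -0.2, 0.7]
gripper_width: 0.004
```

Request:
{"name": "drive_tool", "arguments": {"motion": [[[0,0.06,0],[0,0,0],1],[[0,0,0],[0,0,0],1]]}}

```text
time: 25.0
tool_pos: [0.5842, -0.0748, 0.074]
tool_rot: [0.703, -0.703, -0.075, 0.075]
contact_force: [0.3, -0.3, 0.9]
gripper_width: -0.003
```

Request:
{"name": "drive_tool", "arguments": {"motion": [[[0,0.06,0],[0,0,0],1],[[0,0,0],[0,0,0],1]]}}

```text
time: 25.2
tool_pos: [0.5843, -0.0748, 0.0731]
tool_rot: [0.703, -0.703, -0.075, 0.076]
contact_force: [-1.1, -0.6, 3.4]
gripper_width: 0.002
```

Request:
{"name": "drive_tool", "arguments": {"motion": [[[0,0.08,0],[0,0,0],1],[[0,0,0],[0,0,0],1]]}}

```text
time: 25.4
tool_pos: [0.5844, -0.0748, 0.073]
tool_rot: [0.703, -0.703, -0.075, 0.076]
contact_force: [-6.6, 1.6, 13.2]
gripper_width: -0.001
```

Request:
{"name": "drive_tool", "arguments": {"motion": [[[0,0.08,0],[0,0,0],1],[[0,0,0],[0,0,0],1]]}}

```text
time: 25.6
tool_pos: [0.5845, -0.0749, 0.0729]
tool_rot: [0.703, -0.703, -0.075, 0.076]
contact_force: [-12.5, 2.2, 22.2]
gripper_width: -0.001
```

The lid is firmly shut: the tip stops at z = 0.073 m, the shut lid's height. Retracting.

Request:
{"name": "drive_tool", "arguments": {"motion": [[[0,-0.2,0],[0,0,0],1],[[0,-0.8,0],[0,0,0],1],[[0,-1,0],[0,0,0],1],[[0,-1,0],[0,0,0],1],[[0,-1,0],[0,0,0],1],[[0,-1,0],[0,0,0],1],[[0,-1,0],[0,0,0],1],[[0,-1,0],[0,0,0],1],[[0,-1,0],[0,0,0],1],[[0,0,0],[0,0,0],1],[[0,0,0],[0,0,0],1]]}}

```text
time: 26.7
tool_pos: [0.5845, -0.0749, 0.2685]
tool_rot: [0.703, -0.703, -0.076, 0.075]
contact_force: [-0.3, 0.3, -0.9]
gripper_width: 0.004
```

```bash
python3 - <<'E'
from meas import *
g=grab("scene");cv2.imwrite("pics/s7.png",g["img"])
c=np.array([[.4102,-.2345]])
M=np.array([[.977,-.2135],[.2135,.977]])
# height of lid across t from scene depth, pale pixels
ys,xs=np.mgrid[150:340:2,200:430:2];px=np.c_[xs.ravel(),ys.ravel()];P=depthpts(g,px)
st=P[:,:2]@M
ok=(st[:,0]>.40)&(st[:,0]<.72)&(st[:,1]>-.24)&(st[:,1]<0)&(abs(P[:,2]-.07)<.03)
A=np.c_[st[ok],np.ones(ok.sum())];w=np.linalg.lstsq(A,P[ok,2],rcond=None)[0]
print("slopes s,t",w[:2],"z at edge",[.56,-.24,1]@w,"at hinge",[.56,0.02,1]@w,ok.sum())
print(manip.state()["contact_force"],manip.state()["time"])
E
```

```text
slopes s,t [ 0.00012387 -0.00169394] z at edge 0.07363932250296593 at hinge 0.07319889682584778 2291
[0.20934564 0.9509876  0.11022911] 26.75
```

View pics/s7.png

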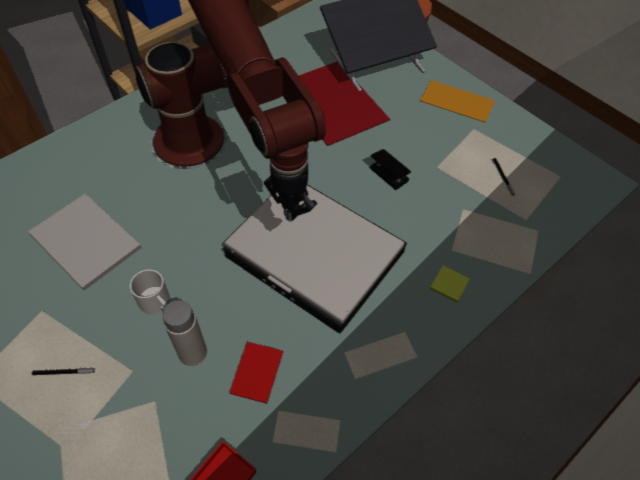

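Scene view: the lid lies flat at (315,250), with mug (150,290), flask (185,330) and punch (390,168) standing clear. Handing in.

```bash
python3 -c "
from plant import manip
print(manip.job_done())"
```

```text
the job is handed in; nothing more can be done
None
```

I pushed the print into the marked corner, seated it against both rims, then lowered the lid along its arc at about 0.3 rad/s until it shut. I lifted the arm clear and handed the job in at about 27 s.

- **Print (checked before closing the lid):** it lay flush against both rims, at 0.212 rad against the scanner's 0.216 rad. Its centre was within about 2 mm of the target, which is as good as the calibration. I did not see it again once the lid was shut.
- **Lid:** depth readings show it flat to about 0.002 rad, with its top at about 73 mm as expected. While shutting it I pressed with up to about 26 N (fingertips only) to be sure it was down.
- **Bystanders:** the mug, flask and punch look untouched in the last picture. I did not measure their positions.
- **Failed or disagreeing checks:** the first outline fit of the scanner came out 16 mm short. I used the closer wrist-camera view instead, and it agreed with the given rim widths.

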